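# Clamp a carbon electrode in the ratchet clamp

## Robot

A 6-joint arm with a two-finger parallel gripper is mounted at the origin on a cart in front of the work surface, level with it; the furniture and walls round the work are solid. World frame = base frame: x ahead of the robot, y to its left, z up, the work surface at z = 0. Lengths are in m, angles in rad, forces in N, time in s.
With the tool pointing down it reaches from about 0.325 to 0.775 m from the base axis. Payload 5.5 kg.
Tool frame: the origin (TCP) lies between the finger pads; the fingertips stand 8 mm ahead of it and the grasp point (between the pads) lies 11 mm behind it (arm.tips_ahead is the z of the fingertips in the tool frame, in m); z points along the fingers, y is the line along which they close (so a half turn about z gives the same grasp; the last joint's range is limited). The gripper opens to 85 mm and grips with 20 to 120 N. Pads are 22 mm wide; open, the fingers measure 114 mm over their backs; the gripper's body (76 mm by 85 mm) begins 54 mm behind the grasp point. The pads swing forward as they close: fully open they stand 13 mm farther back than shut.
Start: joints at [1.204, 0.091, 1.231, -0, 1.82, -0.057], TCP at [0.183, 0.571, 0.239] pointing down, gripper open.
Joint ranges: [-2.87, 2.87], [-0.86, 2.18], [0.17, 2.46], [-1.51, 4.65], [0.06, 2.69], [-2.65, 2.65]. Speed limits (rad/s): [2.57, 2.57, 3.01, 3.14, 3.14, 3.14].

## Interface

Orientations are given as a unit quaternion [x, y, z, w].
In Python, from rig import readout, optics, ticket, arm gives the robot as it stands.
- The arm moves only by the tool step_arm, never from a script. Its argument "rows" is a list that holds one entry, the list of rows, each a list of 7 numbers: the shift along the world's x, y, z in cm, then the turn, a rotation vector about the world's x, y, z in degrees, then the opening, from 0 (shut) to 1 (fully open). A call has 1 to 12 rows; each row shifts and turns the commanded pose from where the row before left it; what a row does not reach is not made up. A row lasts 1/12 s, in which the tool goes at most 41.7 mm and 7.16 degrees, less where a joint would pass 70% of its speed; a pose out of reach is approached as far as the arm can. A call is refused whole if a number of a shift passes 4.17 or a number of a turn 7.16, either way. A call with a gripper value outside its range is refused whole. The fingers move at their own pace and stop on an object; the grip force is fixed at half the most. Time passes only in rows, so rows that do not move let the fingers close. It gives the time, the measured TCP pose, the force, the opening and the grip force at its end, in the units of the state.
- readout.get_state(): the state, without advancing time (a new reading comes with each control period).
- optics.read_camera(name): name is "scene" or "side" or "wrist"; returns a dict with "image" (384x512x3 uint8, red, green, blue), "fx", "fy", "cx", "cy" (pixels), "T" (4x4, takes a point from camera to world coordinates); the wrist camera has in their place "mount" (4x4, takes a point from camera to tool coordinates, whose origin is the TCP and whose axes are the flange's). Camera axes: x right, y up, looking along -z (the intrinsics and any distortion apply to the point x, -y, -z); pixel columns grow to the right and rows downward; lengths in m; the calibration is good to about 2 mm. A picture is of the moment at which its call begins: read the wrist's pose just before it. There is no depth.
- ticket.sign_off(): hands the job in; it is judged then, once.
Trained networks look in a picture, given as the dict that the camera call returned (one of the last four; its "shot" number tells which), for a name from the list of things; names that differ only in an ending like _2 or _b are one class to them, and where a whole thing is asked for, a point or a joint stands for the part that bears it (a point fixed in the world has none). Each returns a list of dicts, best first, with "p" (0 to 1); they miss things now and then, are a little off and sometimes report something else, mostly with a low value. They report only what shows in the picture. A call takes as long as a camera call. They do not tell look-alikes from the thing itself.
- optics.masks_of(query, picture): "mask" (384x512 bool, what is visible of it).
- optics.landmark_of(query, picture): "point" ([x, y, z] in m, in world coordinates, good to about 4 mm: a listed point, or the origin of a listed thing).
The state is a dict: "t": time; "qpos": joint angles; "dq": joint speeds; "tau": joint torques, N m; "eef_pos": TCP position; "tool_rot": TCP orientation; "wrist_force": force on the tool from outside, world axes, zero at the start; "torque": the same for the moment, N m; "finger_gap": finger opening in m; "grasp_force": force on a finger pad.
Only numpy, scipy, OpenCV 4.12 (cv2) and the standard library are available. Lean on these libraries where they do the work, as an engineer would, in place of code of your own. Each camera call takes 0.05 s, during which the arm holds its last target. There are 200 camera calls.

## Task

The scissor-type locking clamp was left locked with nothing in it. Release it by pressing its movable ring handle sideways, out of the plane of the scissors (straight down here), and easing it outwards while pressed, so that the teeth clear and it springs fully open; slide the carbon rod along its guide right up to the stop between the jaws; then swing the movable handle shut until the ratchet has clicked at least twice and locks with the jaws gripping the rod, and let go. Leave the other things on the bench where they are.

Things in the scene. Friction and masses are not known exactly. Their poses are not given: they have to be found in the camera images.
- clamp_base: Dark steel plate 345 x 92 x 8 mm, fixed on the worktop; a steel scissor clamp lies flat on it, 33 to 47 mm high (pivot screw head 52). Origin: on the pivot's axis, at worktop height, z up. Along its x axis: ring handles at -x, jaws (tips x +46 mm), then the rod's guide, at +x. The plate spans x -155 to +190, y -46 to +46 mm. Fixed handle at -y, movable one at +y.
- fixed_ring (a point): Top centre of the fixed handle's ring, 33 mm across, 44 mm above the worktop, at x -122, y -27 mm in the base's frame. The movable handle is pushed towards it to close the clamp.
- guide_bed (a point): On the rod's line, at the outer end of the grey guide (x +184 mm in the base's frame), on its flat bed, which is 24 mm wide, 35 mm above the worktop and runs from x +56 to +184 mm. Side walls 8 mm higher than the bed stand only from x +56 to +112 mm; the rest of the bed is open.
- handle_swing (a joint): Swing of the movable handle about the pivot, rad; grows as the clamp opens. A spring drives it open, to 0.40 (end). A ratchet holds it against opening in notches at 0.18 (rod still loose), 0.12, 0.06 and 0.0 (ever tighter); hard end -0.03. Closing, the teeth click past by themselves: 10 to 18 N at the ring, pushed level. Only pressing the handle down frees it. Starts near 0.06 or 0.0.
- handle_flex (a joint): Sideways bend of the movable handle, rad: 0 at rest, grows as its ring is pressed down, end 0.09 (11 mm at the ring). A spring returns it. The ratchet teeth part at about 0.04, some 5 mm of ring travel, taking 5 to 8 N at the ring. Friction under a pressing finger outweighs the opening spring: draw the pressed ring outwards (+y), past the last notch (0.18 of swing), or it locks again.
- thumb_ring (a point): Top centre of the movable handle's steel ring (closed by a web): 33 mm outer diameter, 8 mm thick, top 44 mm above the worktop at rest. At x -122, y +27 mm in the base's frame when handle_swing = 0; opening swings it about the pivot towards +y. The space under it is free down to the plate. The ratchet bars lie 72 to 88 mm from the pivot.
- moving_jaw: Jaw of the movable handle, on the -y side of the rod's line, 40 mm long, 14 mm high, serrated; it swings with the handle and gives a little on a spring of its own when it bears on the rod. Origin: on the pivot's axis, at worktop height.
- rod_stop (a point): Middle of the face of the stop between the roots of the jaws, 14 mm from the pivot along the base's x axis, 40 mm above the worktop: the rod's end must come to it.
- carbon_rod: Black carbon rod with a pale metal cap on one end, 110 mm long, 9 mm thick, lying loose in the guide along the base's x axis. Origin: middle of its length, at its underside; its y axis is its length. When its end touches the stop its origin is at x = +69 mm in the base's frame; it starts 36 to 52 mm farther out, its outer end on the open part of the bed.
- eraser: Bystander: eraser in a sleeve, 21 x 44 x 12 mm, origin under its middle. Not to be moved.
- stopper: Bystander: rubber stopper, 36 mm wide, 30 mm high, origin under its middle. Not to be moved.
- sharpener: Bystander: metal pencil sharpener, 15 x 25 x 13 mm, origin under its middle. Not to be moved.
- tape_roll: Bystander: roll of black tape, 62 mm across, 19 mm high, origin under its middle. Not to be moved.
Things that resemble listed ones, but are neither listed nor needed, are in the scene too. Several things have the shape of the carbon_rod; the one meant has the colours described above.

How it is judged:
On the way, in this order (a step that is already met when the one before it is completed fails the run):
1. the clamp is released and springs open (handle_swing above 0.36) (value of joint handle_swing above 0.36 rad), for 0.1 s.
2. the rod is pushed to within 4 mm of touching the stop while the clamp is open (x of carbon_rod in the frame of clamp_base below 0.073 m and value of joint handle_swing above 0.25 rad), for 0.1 s.
At the end, for the whole second after the job is handed in: The clamp is locked by its ratchet in the second or a tighter notch (handle_swing below 0.14, not moving, handle not bent down: handle_flex below 0.015), the movable jaw presses on the rod with more than 1 N, and the rod lies still with its end within 5 mm of the stop (value of joint handle_swing below 0.14 rad and velocity of joint handle_swing below 0.05 rad/s and value of joint handle_flex below 0.015 rad and contact force between moving_jaw and carbon_rod above 1 N and x of carbon_rod in the frame of clamp_base between 0.064 and 0.074 m and linear speed of carbon_rod below 0.02 m/s); the robot touches nothing.
It fails at once if a bystander (eraser, stopper, sharpener, tape roll) is moved more than 20 mm (distance of any of eraser, stopper, sharpener, tape_roll from where it was at the start of the episode above 0.02 m).
It also fails if it takes over 50 s, if anything falls off the work surface, if the arm or the gripper's body presses on something with over 40 N, if the wrist force passes 120 N, or if a joint passes its speed limit or range.

## Working session

There is one attempt and no reset: what is moved stays moved. The work goes in short steps, Python scripts to look and compute and a tool call to move; the robot and the scene stay as the last step left them, time stands still between calls to the robot, and variables do not carry over. Pictures are saved under pics/ and viewed, at most 10 in all, crops included, and the job is handed in when it is done.

Besides the shell and the picture viewer there is one more tool, called after ">>>" as name([rows], argument=value, ...), one row to a line, values as JSON. step_arm: Moves the arm, as the interface text tells. Its arguments: {"type":"object","properties":{"rows":{"type":"array","items":{"type":"array","items":{"type":"array","items":{"type":"number"}}}}},"required":["rows"]}

```bash
mkdir -p pics; ls; cat > h.py <<'E'
import numpy as np, cv2
from rig import readout, optics, ticket, arm
def save(p,n): cv2.imwrite('pics/'+n,cv2.cvtColor(p['image'],cv2.COLOR_RGB2BGR))
E
python3 - <<'E'
from h import *
s=readout.get_state(); print({k:np.round(v,3) for k,v in s.items()}, arm.tips_ahead)
for c in ['scene','side']:
    p=optics.read_camera(c); save(p,c+'0.png')
    for q in ['clamp_base','fixed_ring','thumb_ring','guide_bed','rod_stop','carbon_rod','eraser','stopper','sharpener','tape_roll']:
        print(c,q,[(round(r['p'],2),np.round(r['point'],3).tolist()) for r in optics.landmark_of(q,p)[:4]])
E
```

```text
pics
{'t': np.float64(0.0), 'qpos': array([ 1.204,  0.092,  1.232, -0.   ,  1.82 , -0.057]), 'dq': array([-0.   , -0.001,  0.001,  0.002,  0.   ,  0.001]), 'tau': array([-0.0000e+00, -4.5874e+01, -4.1801e+01,  0.0000e+00,  1.2000e-02,
        0.0000e+00]), 'eef_pos': array([0.183, 0.571, 0.238]), 'tool_rot': array([ 0.154,  0.988, -0.001, -0.   ]), 'wrist_force': array([ 0.356,  0.585, -0.443]), 'torque': array([-0.016,  0.032, -0.03 ]), 'grasp_force': np.float64(0.0), 'finger_gap': np.float64(0.085)} 0.008
scene clamp_base [(0.97, [0.526, 0.059, 0.005])]
scene fixed_ring [(0.6, [0.594, -0.044, 0.044])]
scene thumb_ring [(0.82, [0.536, -0.068, 0.042])]
scene guide_bed [(0.89, [0.467, 0.234, 0.035])]
scene rod_stop [(0.89, [0.527, 0.074, 0.04])]
scene carbon_rod [(0.68, [0.396, 0.353, 0.002]), (0.65, [0.422, 0.512, 0.001]), (0.61, [0.495, 0.157, 0.034])]
scene eraser [(0.52, [0.498, 0.412, -0.001]), (0.19, [0.766, 0.098, 0.002])]
scene stopper [(0.51, [0.767, 0.097, 0.002])]
scene sharpener [(0.43, [0.763, -0.146, 0.003])]
scene tape_roll [(0.56, [0.616, 0.431, 0.005])]
side clamp_base [(0.81, [0.528, 0.062, 0.004])]
side fixed_ring [(0.77, [0.594, -0.044, 0.042]), (0.41, [0.527, 0.065, 0.003])]
side thumb_ring [(0.66, [0.531, -0.062, 0.044])]
side guide_bed [(0.78, [0.466, 0.236, 0.033])]
side rod_stop [(0.83, [0.521, 0.07, 0.038])]
side carbon_rod [(0.58, [0.42, 0.513, 0.0]), (0.5, [0.494, 0.155, 0.037]), (0.43, [0.401, 0.352, 0.002])]
side eraser [(0.7, [0.496, 0.415, 0.002])]
side stopper [(0.72, [0.762, 0.1, -0.003]), (0.22, [0.469, 0.236, 0.033])]
side sharpener [(0.59, [0.769, -0.142, -0.004])]
side tape_roll [(0.97, [0.62, 0.431, -0.004])]
```

View pics/scene0.png

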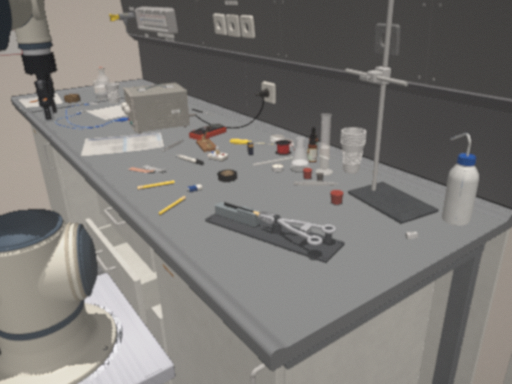

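```bash
cat >> h.py <<'E'
def fit(d):
    # d: list of (local xy, world xy)
    L=np.array([a for a,_ in d]);W=np.array([b for _,b in d]);lc=L.mean(0);wc=W.mean(0)
    H=(L-lc).T@(W-wc);th=np.arctan2(H[0,1]-H[1,0],H[0,0]+H[1,1]);R=np.array([[np.cos(th),-np.sin(th)],[np.sin(th),np.cos(th)]])
    return th,R,wc-R@lc,W-(L@R.T+wc-R@lc)
E
python3 - <<'E'
from h import *
A=lambda a,b:np.array(a)/2+np.array(b)/2
d=[((0,0),A((.526,.059),(.528,.062))),((-.122,-.027),(.594,-.044)),((.184,0),(.4665,.235)),((.014,0),A((.527,.074),(.521,.07)))]
th,R,o,res=fit(d); print(th,np.degrees(th),o,res*1000)
for n,l in dict(th0=(-.122,.027)).items(): print(n,R@l+o)
for w in [(.536,-.068),(.531,-.062),(.495,.157),(.494,.155)]: 
    l=R.T@(np.array(w)-o); print(w,l,np.degrees(np.arctan2(l[1],-l[0]))) 
print('ex',R[:,0],'ey',R[:,1])
E
```

```text
1.9114748445735068 109.51944123948695 [0.52786134 0.06071161] [[-0.86134197 -0.21160957]
 [-0.07305892  1.2554067 ]
 [ 0.11796919  0.86320685]
 [ 0.8164317  -1.90700398]]
th0 [ 0.54317654 -0.06329825]
(0.536, -0.068) [-0.12403366  0.03533507] 15.901346740732807
(0.531, -0.062) [-0.11670786  0.03804295] 18.054277035387212
(0.495, 0.157) [ 0.10173437 -0.00119978] -179.32432683677536
(0.494, 0.155) [0.10018344 0.000411  ] 179.7649463777039
ex [-0.33412669  0.94252817] ey [-0.94252817 -0.33412669]
```

The scene picture shows the clamp at about (275,228): rings lower right near (315,240) and (328,229), the guide with the rod upper left near (240,215). The stopper (336,197) is well clear of it. The clamp's yaw is about 109.5°. I'm moving above the movable ring with the fingers shut.

>>> step_arm([
  [[1.76, -3.18, 0, 0, 0, 6.2, 0], [1.76, -3.18, 0, 0, 0, 6.2, 0], [1.76, -3.18, 0, 0, 0, 6.2, 0], [1.76, -3.18, 0, 0, 0, 6.2, 0], [1.76, -3.18, 0, 0, 0, 6.2, 0], [1.76, -3.18, 0, 0, 0, 6.2, 0], [1.76, -3.18, 0, 0, 0, 0, 0], [1.76, -3.18, 0, 0, 0, 0, 0], [1.76, -3.18, 0, 0, 0, 0, 0], [1.76, -3.18, 0, 0, 0, 0, 0], [1.76, -3.18, 0, 0, 0, 0, 0], [1.76, -3.18, 0, 0, 0, 0, 0]],
])

```text
t: 2.1
eef_pos: [0.3946, 0.1882, 0.2396]
tool_rot: [-0.169, 0.986, 0.0, 0.001]
wrist_force: [1.0, 1.1, 0.2]
finger_gap: -0.0001
grasp_force: 0.0
```

>>> step_arm([
  [[1.76, -3.18, -0.5, 0, 0, 0, 0], [1.76, -3.18, -0.5, 0, 0, 0, 0], [1.76, -3.18, -0.5, 0, 0, 0, 0], [1.76, -3.18, -0.5, 0, 0, 0, 0], [1.76, -3.18, -0.5, 0, 0, 0, 0], [1.76, -3.18, -0.5, 0, 0, 0, 0], [1.76, -3.18, -0.5, 0, 0, 0, 0], [1.76, -3.18, -0.5, 0, 0, 0, 0], [0, 0, 0, 0, 0, 0, 0], [0, 0, 0, 0, 0, 0, 0]],
])

```text
t: 2.93
eef_pos: [0.535, -0.0661, 0.1981]
tool_rot: [-0.167, 0.986, 0.0, -0.001]
wrist_force: [0.5, 0.6, 0.3]
finger_gap: -0.0002
grasp_force: 0.0
```

```bash
python3 - <<'E'
from h import *
s=readout.get_state(); print({k:np.round(s[k],3).tolist() for k in ['t','qpos','eef_pos','tool_rot','wrist_force','finger_gap']})
p=optics.read_camera('wrist'); save(p,'w1.png')
for q in ['clamp_base','fixed_ring','thumb_ring','guide_bed','rod_stop','carbon_rod']:
    print(q,[(round(r['p'],2),np.round(r['point'],4).tolist()) for r in optics.landmark_of(q,p)[:4]])
E
```

```text
{'t': 2.933, 'qpos': [-0.186, -0.075, 1.471, 0.0, 1.748, -2.093], 'eef_pos': [0.535, -0.066, 0.198], 'tool_rot': [-0.167, 0.986, 0.0, -0.001], 'wrist_force': [0.531, 0.62, 0.287], 'finger_gap': -0.0}
clamp_base [(0.69, [0.5269, 0.0571, -0.0027])]
fixed_ring [(0.64, [0.5927, -0.0451, 0.0462]), (0.32, [0.5279, 0.0717, 0.0411])]
thumb_ring [(0.96, [0.5315, -0.0658, 0.0425])]
guide_bed []
rod_stop [(0.64, [0.5219, 0.0732, 0.0401])]
carbon_rod [(0.61, [0.4937, 0.1592, 0.037])]
```

View pics/w1.png

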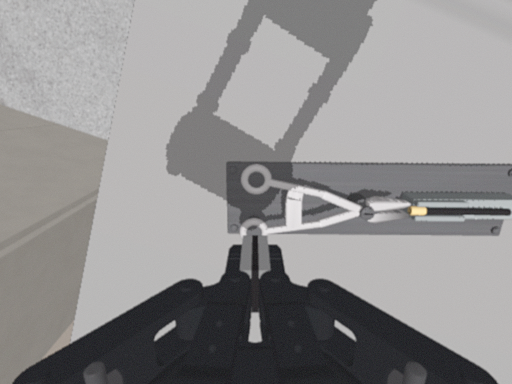

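The wrist picture shows the fixed ring at (256,179) and the movable ring at (253,232), under the fingertips. The gold-capped inner end of the rod is at (418,211). The tool is over the ring, so I'm descending to just above it and then probing.

>>> step_arm([
  [[0, 0, -3.5, 0, 0, 0, 0], [0, 0, -3.5, 0, 0, 0, 0], [0, 0, -3.5, 0, 0, 0, 0], [0, 0, -2.5, 0, 0, 0, 0], [0, 0, -0.8, 0, 0, 0, 0], [0, 0, 0, 0, 0, 0, 0], [0, 0, 0, 0, 0, 0, 0]],
])

```text
t: 3.87
eef_pos: [0.5354, -0.0643, 0.0627]
tool_rot: [-0.169, 0.986, -0.0, 0.001]
wrist_force: [0.6, 0.7, 0.9]
finger_gap: 0.0003
grasp_force: 0.0
```

>>> step_arm([
  [[0, 0, -0.2, 0, 0, 0, 0], [0, 0, -0.2, 0, 0, 0, 0], [0, 0, -0.2, 0, 0, 0, 0], [0, 0, 0, 0, 0, 0, 0]],
])

```text
t: 4.2
eef_pos: [0.5353, -0.0646, 0.0559]
tool_rot: [-0.169, 0.986, -0.0, 0.001]
wrist_force: [-0.3, 0.3, -0.4]
finger_gap: 0.0
grasp_force: 0.0
```

>>> step_arm([
  [[0, 0, -0.2, 0, 0, 0, 0], [0, 0, -0.2, 0, 0, 0, 0], [0, 0, -0.2, 0, 0, 0, 0], [0, 0, -0.1, 0, 0, 0, 0], [0, 0, 0, 0, 0, 0, 0]],
])

```text
t: 4.62
eef_pos: [0.5355, -0.0654, 0.0491]
tool_rot: [-0.169, 0.986, -0.001, 0.001]
wrist_force: [-0.3, -3.1, 5.0]
finger_gap: 0.0
grasp_force: 2.2
```

>>> step_arm([
  [[0, 0, -0.2, 0, 0, 0, 0], [0, 0, -0.2, 0, 0, 0, 0], [0, 0, -0.1, 0, 0, 0, 0], [0, 0, 0, 0, 0, 0, 0]],
])

```text
t: 4.95
eef_pos: [0.5355, -0.0663, 0.0445]
tool_rot: [-0.168, 0.986, -0.002, 0.001]
wrist_force: [-0.2, -5.9, 7.6]
finger_gap: -0.0
grasp_force: 3.6
```

>>> step_arm([
  [[-0.3, 0, -0.05, 0, 0, 0, 0], [-0.3, 0, 0, 0, 0, 0, 0], [-0.3, 0, 0, 0, 0, 0, 0], [-0.3, 0, 0, 0, 0, 0, 0], [-0.3, 0.05, 0, 0, 0, 0, 0], [-0.3, 0, 0, 0, 0, 0, 0], [-0.3, 0.05, 0, 0, 0, 0, 0], [-0.3, 0, 0, 0, 0, 0, 0], [-0.3, 0.05, 0, 0, 0, 0, 0]],
])

```text
t: 5.7
eef_pos: [0.5083, -0.0633, 0.0438]
tool_rot: [-0.169, 0.986, -0.0, 0.001]
wrist_force: [-1.0, -1.1, 6.2]
finger_gap: 0.0001
grasp_force: 3.0
```

```bash
python3 - <<'E'
from h import *
s=readout.get_state(); print({k:np.round(s[k],3).tolist() for k in ['t','eef_pos','wrist_force']})
for c in ['scene','side','wrist']:
  p=optics.read_camera(c)
  print(c,[(round(r['p'],2),np.round(r['point'],4).tolist()) for r in optics.landmark_of('thumb_ring',p)[:2]])
E
```

```text
{'t': 5.7, 'eef_pos': [0.508, -0.063, 0.044], 'wrist_force': [-0.952, -1.145, 6.157]}
scene [(0.63, [0.6206, 0.4334, 0.0024]), (0.48, [0.5081, -0.069, 0.037])]
side [(0.44, [0.5032, -0.0649, 0.0366])]
wrist [(0.98, [0.5028, -0.0658, 0.0353])]
```

>>> step_arm([
  [[0, 0, 1, 0, 0, 0, 0], [0, 0, 3, 0, 0, 0, 0], [0, 0, 3, 0, 0, 0, 0], [0, 0, 2, 0, 0, 0, 0], [0, 0, 0, 0, 0, 0, 0], [0, 0, 0, 0, 0, 0, 0]],
])

```text
t: 6.5
eef_pos: [0.5086, -0.063, 0.1343]
tool_rot: [-0.169, 0.986, -0.0, 0.001]
wrist_force: [0.1, -0.1, -0.5]
finger_gap: -0.0001
grasp_force: 0.0
```

```bash
python3 - <<'E'
from h import *
for c in ['scene','side','wrist']:
  p=optics.read_camera(c)
  if c=='wrist': save(p,'w2.png')
  for q in ['thumb_ring','carbon_rod','clamp_base','guide_bed']:
    print(c,q,[(round(r['p'],2),np.round(r['point'],4).tolist()) for r in optics.landmark_of(q,p)[:3]])
E
```

```text
scene thumb_ring [(0.63, [0.493, -0.0645, 0.0425])]
scene carbon_rod [(0.61, [0.4182, 0.5092, -0.0041]), (0.6, [0.4943, 0.1603, 0.0345]), (0.52, [0.3993, 0.3538, 0.0025])]
scene clamp_base [(0.69, [0.7665, -0.1466, 0.0013]), (0.58, [0.525, 0.0587, 0.003]), (0.47, [0.4963, 0.1589, 0.033])]
scene guide_bed [(0.66, [0.4647, 0.232, 0.0378])]
side thumb_ring [(0.49, [0.4894, -0.0591, 0.0465])]
side carbon_rod [(0.71, [0.4233, 0.5141, 0.0028]), (0.68, [0.4942, 0.1548, 0.0372]), (0.5, [0.3994, 0.353, 0.0044])]
side clamp_base []
side guide_bed [(0.96, [0.471, 0.2345, 0.0316])]
wrist thumb_ring [(0.61, [0.4915, -0.0617, 0.0414])]
wrist carbon_rod [(0.61, [0.4878, -0.0648, 0.0432]), (0.56, [0.4917, 0.1609, 0.0336])]
wrist clamp_base [(0.62, [0.527, 0.0608, -0.0029])]
wrist guide_bed []
```

View pics/w2.png

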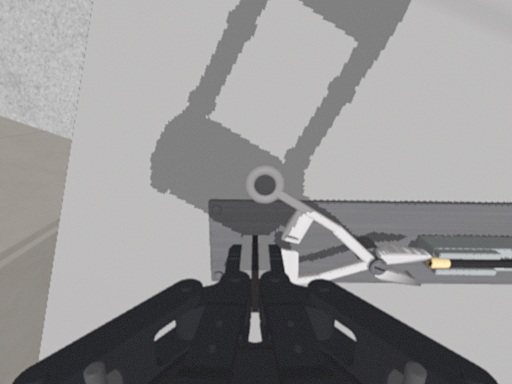

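The wrist picture shows the movable handle gone out of view under the fingers, to the near side. The landmarks put its ring at (0.491, -0.061), which is fully open. The rod's capped end is at (440,263). Next I go beyond the rod's outer end.

>>> step_arm([
  [[-0.53, 3.74, 0, 0, 0, 0, 0], [-0.53, 3.74, 0, 0, 0, 0, 0], [-0.53, 3.74, 0, 0, 0, 0, 0], [-0.53, 3.74, 0, 0, 0, 0, 0], [-0.53, 3.74, 0, 0, 0, 0, 0], [-0.53, 3.74, 0, 0, 0, 0, 0], [-0.53, 3.74, 0, 0, 0, 0, 0], [-0.53, 3.74, 0, 0, 0, 0, 0], [0, 0, 0, 0, 0, 0, 0], [0, 0, 0, 0, 0, 0, 0]],
])

```text
t: 8.08
eef_pos: [0.4649, 0.2378, 0.1326]
tool_rot: [-0.171, 0.985, -0.0, -0.0]
wrist_force: [0.6, -0.0, -0.5]
finger_gap: 0.0002
grasp_force: 0.0
```

```bash
python3 - <<'E'
from h import *
s=readout.get_state(); print({k:np.round(s[k],3).tolist() for k in ['t','eef_pos','wrist_force','tool_rot']})
for c in ['wrist','side']:
  p=optics.read_camera(c)
  if c=='wrist': save(p,'w3.png')
  for q in ['carbon_rod','clamp_base','guide_bed','rod_stop']:
    print(c,q,[(round(r['p'],2),np.round(r['point'],4).tolist()) for r in optics.landmark_of(q,p)[:3]])
E
```

```text
{'t': 8.083, 'eef_pos': [0.465, 0.238, 0.133], 'wrist_force': [0.597, -0.039, -0.548], 'tool_rot': [-0.171, 0.985, -0.0, -0.0]}
wrist carbon_rod [(0.64, [0.399, 0.356, -0.0003]), (0.6, [0.4924, 0.1589, 0.0359])]
wrist clamp_base [(0.58, [0.4971, 0.414, -0.0001]), (0.55, [0.529, 0.0618, -0.003])]
wrist guide_bed [(0.79, [0.4686, 0.2338, 0.033])]
wrist rod_stop [(0.56, [0.5239, 0.0743, 0.0418])]
side carbon_rod [(0.75, [0.401, 0.3546, 0.004]), (0.64, [0.4179, 0.5103, 0.0009]), (0.42, [0.4958, 0.1563, 0.0378])]
side clamp_base [(0.96, [0.5265, 0.0623, 0.0029])]
side guide_bed [(0.93, [0.4684, 0.2345, 0.0328])]
side rod_stop []
```

View pics/w3.png

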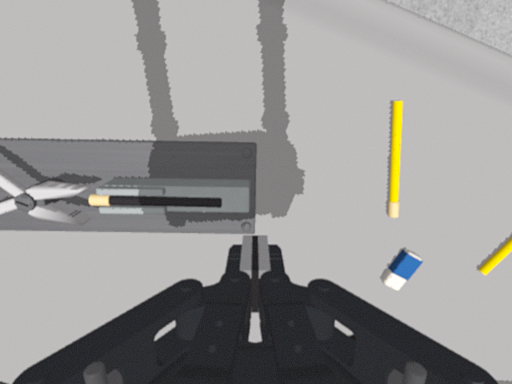

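The picture shows the rod in the guide, its gold cap at (98,200) towards the jaws and its outer end at (221,202). The bed ends near column 250. The tool axis is beyond the rod's outer end and in line with the bed, so I'm descending.

>>> step_arm([
  [[0, 0, -3, 0, 0, 0, 0], [0, 0, -3, 0, 0, 0, 0], [0, 0, -1.8, 0, 0, 0, 0], [0, 0, -0.5, 0, 0, 0, 0], [0, 0, -0.3, 0, 0, 0, 0], [0, 0, 0, 0, 0, 0, 0], [0, 0, 0, 0, 0, 0, 0]],
])

```text
t: 9.17
eef_pos: [0.4664, 0.2365, 0.0485]
tool_rot: [-0.169, 0.986, 0.0, 0.001]
wrist_force: [0.7, -0.5, 0.4]
finger_gap: 0.0
grasp_force: 0.0
```

```bash
python3 - <<'E'
from h import *
p=optics.read_camera('side')
# crop around guide/tool
c=np.linalg.inv(p['T'])@np.array([.468,.234,.035,1]); u=p['cx']+p['fx']*c[0]/-c[2]; v=p['cy']-p['fy']*c[1]/-c[2]
print(u,v)
im=cv2.cvtColor(p['image'],cv2.COLOR_RGB2BGR); u,v=int(u),int(v)
y0,x0=max(0,v-60),max(0,u-80)
cv2.imwrite('pics/s4.png',cv2.resize(im[y0:y0+120,x0:x0+160],None,fx=4,fy=4,interpolation=cv2.INTER_CUBIC)); print(x0,y0)
E
```

```text
297.21109867636454 195.48883226543256
217 135
```

View pics/s4.png

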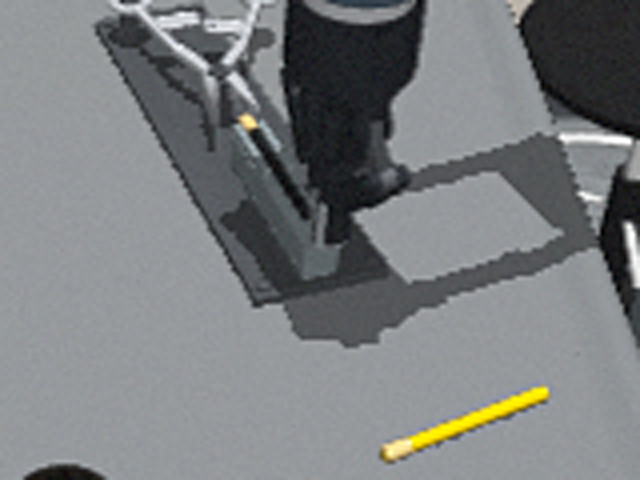

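The side crop shows the clamp wide open at the top left. The finger stands on the bed just beyond the black rod's end, near crop pixel (325,220). I'm pushing the rod in.

>>> step_arm([
  [[0.13, -0.38, -0.1, 0, 0, 0, 0], [0.13, -0.38, 0, 0, 0, 0, 0], [0.13, -0.38, 0, 0, 0, 0, 0], [0.13, -0.38, 0, 0, 0, 0, 0], [0.13, -0.38, 0, 0, 0, 0, 0], [0.13, -0.38, 0, 0, 0, 0, 0], [0.13, -0.38, 0, 0, 0, 0, 0], [0.13, -0.38, 0, 0, 0, 0, 0], [0.13, -0.38, 0, 0, 0, 0, 0], [0.1, -0.28, 0, 0, 0, 0, 0], [0, 0, 0, 0, 0, 0, 0]],
])

```text
t: 10.13
eef_pos: [0.4785, 0.1985, 0.0458]
tool_rot: [-0.169, 0.986, -0.0, 0.0]
wrist_force: [0.7, 0.3, 0.1]
finger_gap: 0.0001
grasp_force: 0.1
```

```bash
python3 - <<'E'
from h import *
s=readout.get_state(); o=np.array([.5279,.0607]);R=np.array([[-.334,-.9425],[.9425,-.334]])
print(R.T@(s['eef_pos'][:2]-o), s['wrist_force'])
for c in ['wrist','side','scene']:
  p=optics.read_camera(c)
  for r in optics.landmark_of('carbon_rod',p)[:3]:
    if r['point'][1]<.25: print(c,r['p'],R.T@(r['point'][:2]-o))
E
```

```text
[0.14640006 0.00055514] [0.73201862 0.26512066 0.05182436]
wrist 0.94 [ 0.0853916 -0.0033149]
side 0.63 [-0.1215267  -0.02620805]
scene 0.57 [ 0.0851244 -0.0040689]
```

>>> step_arm([
  [[0.1, -0.28, 0, 0, 0, 0, 0], [0.1, -0.28, 0, 0, 0, 0, 0], [0.1, -0.28, 0, 0, 0, 0, 0], [0.07, -0.19, 0, 0, 0, 0, 0], [0, 0, 0, 0, 0, 0, 0]],
])

```text
t: 10.85
eef_pos: [0.4821, 0.1883, 0.0458]
tool_rot: [-0.169, 0.986, -0.0, 0.0]
wrist_force: [-0.3, -0.1, -0.2]
finger_gap: 0.0003
grasp_force: 0.1
```

>>> step_arm([
  [[0.07, -0.19, 0, 0, 0, 0, 0], [0.03, -0.09, 0, 0, 0, 0, 0], [0, 0, 0, 0, 0, 0, 0]],
])

```text
t: 11.1
eef_pos: [0.4829, 0.186, 0.0458]
tool_rot: [-0.169, 0.986, 0.0, -0.0]
wrist_force: [-0.7, 0.9, -0.3]
finger_gap: 0.0
grasp_force: 0.5
```

>>> step_arm([
  [[0.03, -0.09, 0, 0, 0, 0, 0], [0.03, -0.09, 0, 0, 0, 0, 0], [0, 0, 0, 0, 0, 0, 0]],
])

```text
t: 11.35
eef_pos: [0.4833, 0.1845, 0.0457]
tool_rot: [-0.169, 0.986, 0.0, -0.0]
wrist_force: [-2.1, 3.3, 1.3]
finger_gap: -0.0006
grasp_force: 1.5
```

>>> step_arm([
  [[0.03, -0.09, 0, 0, 0, 0, 0], [0.03, -0.09, 0, 0, 0, 0, 0], [0, 0, 0, 0, 0, 0, 0]],
])

```text
t: 11.6
eef_pos: [0.4838, 0.1829, 0.0458]
tool_rot: [-0.169, 0.986, 0.0, -0.0]
wrist_force: [-3.2, 4.1, 1.8]
finger_gap: 0.0004
grasp_force: 2.6
```

>>> step_arm([
  [[0.03, -0.09, 0, 0, 0, 0, 0], [0.03, -0.09, 0, 0, 0, 0, 0], [0, 0, 0, 0, 0, 0, 0], [0, 0, 0, 0, 0, 0, 0]],
])

```text
t: 11.93
eef_pos: [0.4839, 0.1824, 0.0458]
tool_rot: [-0.169, 0.986, 0.002, -0.0]
wrist_force: [-4.6, 8.6, 1.1]
finger_gap: 0.0
grasp_force: 5.4
```

```bash
python3 - <<'E'
from h import *
s=readout.get_state(); o=np.array([.5279,.0607]);R=np.array([[-.334,-.9425],[.9425,-.334]])
print(R.T@(s['eef_pos'][:2]-o), s['wrist_force'])
for c in ['wrist','side','scene']:
  p=optics.read_camera(c)
  if c=='wrist': save(p,'w5.png')
  for q in ['carbon_rod','rod_stop','thumb_ring']:
   for r in optics.landmark_of(q,p)[:3]:
    if r['point'][1]<.25: print(c,q,r['p'],R.T@(r['point'][:2]-o))
E
```

```text
[0.12936528 0.00080112] [-4.60714898  8.57338911  1.07231141]
wrist carbon_rod 0.75 [ 0.06707045 -0.003824  ]
wrist rod_stop 0.69 [0.01223195 0.00128785]
side carbon_rod 0.43 [ 0.0630369 -0.0047285]
side rod_stop 0.74 [0.00904165 0.0048584 ]
side thumb_ring 0.5 [-0.09756265  0.07584145]
scene carbon_rod 0.51 [ 0.0678208 -0.0026047]
scene rod_stop 0.95 [ 0.0148961 -0.0016719]
scene thumb_ring 0.79 [-0.1059386  0.0710654]
```

View pics/w5.png

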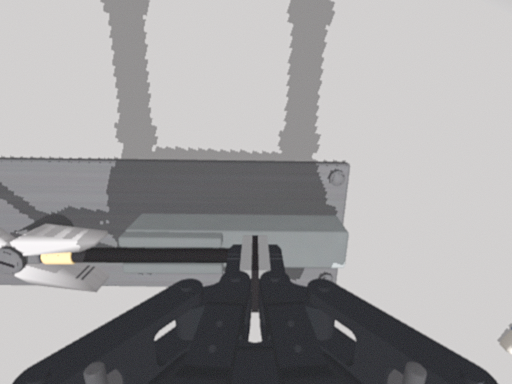

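The picture shows the rod's gold cap at (55,258) between the open jaw roots, next to the pivot at (10,260). The force is climbing steeply, so the rod is at the stop. I'm backing off, lifting, and moving outside the movable ring.

>>> step_arm([
  [[-0.07, 0.19, 0, 0, 0, 0, 0], [-0.2, 0.57, 0, 0, 0, 0, 0], [-0.4, 1.13, 0, 0, 0, 0, 0], [0, 0, 3, 0, 0, 0, 0], [0, 0, 3, 0, 0, 0, 0], [0, 0, 3, 0, 0, 0, 0], [0, 0, 0, 0, 0, 0, 0], [0, 0, 0, 0, 0, 0, 0]],
])

```text
t: 13.2
eef_pos: [0.4792, 0.2003, 0.1384]
tool_rot: [-0.169, 0.986, 0.0, 0.003]
wrist_force: [1.2, 1.0, 0.3]
finger_gap: 0.0
grasp_force: 0.0
```

>>> step_arm([
  [[-0.31, -3.41, 0, 0, 0, 0, 0], [-0.31, -3.41, 0, 0, 0, 0, 0], [-0.31, -3.41, 0, 0, 0, 0, 0], [-0.31, -3.41, 0, 0, 0, 0, 0], [-0.31, -3.41, 0, 0, 0, 0, 0], [-0.31, -3.41, 0, 0, 0, 0, 0], [-0.31, -3.41, 0, 0, 0, 0, 0], [-0.31, -3.41, 0, 0, 0, 0, 0], [0, 0, 0, 0, 0, 0, 0], [0, 0, 0, 0, 0, 0, 0]],
])

```text
t: 14.03
eef_pos: [0.4525, -0.0744, 0.1343]
tool_rot: [-0.167, 0.986, 0.0, -0.001]
wrist_force: [0.6, -0.1, -0.1]
finger_gap: -0.0004
grasp_force: 0.0
```

```bash
python3 - <<'E'
from h import *
s=readout.get_state(); o=np.array([.5279,.0607]);R=np.array([[-.334,-.9425],[.9425,-.334]])
print(R.T@(s['eef_pos'][:2]-o), s['eef_pos'],s['wrist_force'])
for c in ['wrist','side','scene']:
  p=optics.read_camera(c)
  for q in ['carbon_rod','thumb_ring']:
   for r in optics.landmark_of(q,p)[:3]:
    if r['point'][1]<.25: print(c,q,r['p'],R.T@(r['point'][:2]-o))
E
```

```text
[-0.10210119  0.11617991] [ 0.45249185 -0.07435306  0.13427458] [ 0.56513984 -0.07424676 -0.05183597]
wrist carbon_rod 0.78 [ 0.06934665 -0.00219065]
wrist thumb_ring 0.92 [-0.1013075  0.0751529]
wrist thumb_ring 0.34 [ 0.07075675 -0.00120515]
side carbon_rod 0.46 [-0.0012934   0.00353485]
side thumb_ring 0.57 [-0.03999205 -0.231099  ]
side thumb_ring 0.54 [-0.10049995  0.07773105]
scene carbon_rod 0.53 [ 0.0644946 -0.0012138]
scene thumb_ring 0.7 [ 0.01690875 -0.00227905]
scene thumb_ring 0.61 [-0.10446535  0.0737259 ]
```

>>> step_arm([
  [[0, 0, -3, 0, 0, 0, 0], [0, 0, -3, 0, 0, 0, 0], [0, 0, -2.5, 0, 0, 0, 0], [0, 0, -1, 0, 0, 0, 0], [0, 0, -0.3, 0, 0, 0, 0], [0, 0, 0, 0, 0, 0, 0], [0, 0, 0, 0, 0, 0, 0]],
])

```text
t: 15.07
eef_pos: [0.4542, -0.0734, 0.0395]
tool_rot: [-0.169, 0.986, -0.0, 0.001]
wrist_force: [-0.2, -0.3, 1.2]
finger_gap: -0.0
grasp_force: 0.0
```

>>> step_arm([
  [[0.4, 0, -0.05, 0, 0, 0, 0], [0.4, 0, 0, 0, 0, 0, 0], [0.4, 0, 0, 0, 0, 0, 0], [0.4, 0, 0, 0, 0, 0, 0], [0.4, 0, 0, 0, 0, 0, 0], [0.4, 0, 0, 0, 0, 0, 0], [0.4, 0, 0, 0, 0, 0, 0], [0, 0, 0, 0, 0, 0, 0]],
])

```text
t: 15.73
eef_pos: [0.4814, -0.0742, 0.037]
tool_rot: [-0.169, 0.986, -0.001, -0.001]
wrist_force: [-1.9, -4.5, 0.9]
finger_gap: 0.0004
grasp_force: 2.1
```

```bash
python3 - <<'E'
from h import *
s=readout.get_state(); o=np.array([.5279,.0607]);R=np.array([[-.334,-.9425],[.9425,-.334]])
print(R.T@(s['eef_pos'][:2]-o), s['eef_pos'],s['wrist_force'])
for c in ['wrist','side']:
  p=optics.read_camera(c)
  if c=='wrist': save(p,'w6.png')
  for q in ['carbon_rod','thumb_ring']:
   for r in optics.landmark_of(q,p)[:3]:
    if r['point'][1]<.25:
     l=R.T@(r['point'][:2]-o); print(c,q,r['p'],l,np.arctan2(l[1],-l[0])-.218)
E
```

```text
[-0.11160254  0.08889954] [ 0.48138103 -0.07419642  0.03701999] [-1.92457682 -4.53015681  0.93086335]
wrist thumb_ring 0.75 [-0.11008885  0.06564055] 0.319658075439475
side carbon_rod 0.58 [ 6.439075e-02 -1.005000e-05] -3.359436575272359
side thumb_ring 0.68 [-0.1067471   0.06339545] 0.31791068777755793
side thumb_ring 0.24 [-0.04208205 -0.2346018 ] -1.6113073858158546
```

View pics/w6.png

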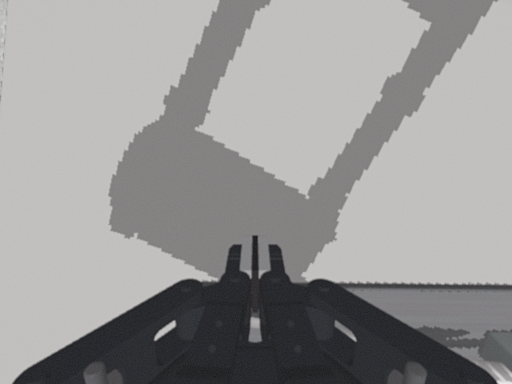

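The picture shows only the fingers and the plate edge at the lower right, with the ring hidden under the gripper. The landmark puts the swing near 0.31, so the ring is following. I keep pushing.

>>> step_arm([
  [[0.3, -0.02, 0, 0, 0, 0, 0], [0.3, -0.02, 0, 0, 0, 0, 0], [0.3, -0.02, 0, 0, 0, 0, 0], [0.3, -0.02, 0, 0, 0, 0, 0], [0.3, -0.02, 0, 0, 0, 0, 0], [0.3, -0.02, 0, 0, 0, 0, 0], [0, 0, 0, 0, 0, 0, 0]],
])

```text
t: 16.62
eef_pos: [0.4945, -0.0766, 0.0337]
tool_rot: [-0.168, 0.986, -0.0, -0.007]
wrist_force: [-12.1, -10.2, -5.5]
finger_gap: 0.0
grasp_force: 7.6
```

>>> step_arm([
  [[0.2, -0.02, 0, 0, 0, 0, 0], [0.2, -0.02, 0, 0, 0, 0, 0], [0.2, -0.02, 0, 0, 0, 0, 0], [0, 0, 0, 0, 0, 0, 0]],
])

```text
t: 16.95
eef_pos: [0.4979, -0.0776, 0.0322]
tool_rot: [-0.168, 0.986, -0.0, -0.01]
wrist_force: [-20.5, -12.7, -5.9]
finger_gap: -0.0
grasp_force: 11.7
```

```bash
cat > chk.py <<'E'
from h import *
s=readout.get_state(); o=np.array([.5279,.0607]);R=np.array([[-.334,-.9425],[.9425,-.334]])
print(s['t'],R.T@(s['eef_pos'][:2]-o), s['eef_pos'],s['wrist_force'],R.T@s['wrist_force'][:2])
for c in ['wrist','side','scene']:
  p=optics.read_camera(c)
  for q in ['carbon_rod','thumb_ring']:
   for r in optics.landmark_of(q,p)[:3]:
    if r['point'][1]<.25:
     l=R.T@(r['point'][:2]-o); print(c,q,r['p'].__round__(2),l.round(4),(np.arctan2(l[1],-l[0])-.218).round(3),r['point'][2].round(4))
E
python3 chk.py
```

```text
16.95 [-0.12030457  0.07445442] [ 0.49790431 -0.07757388  0.03217591] [-20.48771865 -12.7121524   -5.87905161] [-5.1383056  23.55553373]Traceback (most recent call last):
  File "chk.py", line 9, in <module>
    l=R.T@(r['point'][:2]-o); print(c,q,r['p'].__round__(2),l.round(4),(np.arctan2(l[1],-l[0])-.218).round(3),r['point'][2].round(4))
                                                                                                              ^^^^^^^^^^^^^^^^^^^
AttributeError: 'float' object has no attribute 'round'
```

```bash
sed -i "s/,r\['point'\]\[2\].round(4)/,round(r['point'][2],4)/" chk.py; python3 chk.py; python3 - <<'E'
from h import *
p=optics.read_camera('side')
c=np.linalg.inv(p['T'])@np.array([.51,-.06,.04,1]); u=int(p['cx']+p['fx']*c[0]/-c[2]); v=int(p['cy']-p['fy']*c[1]/-c[2])
im=cv2.cvtColor(p['image'],cv2.COLOR_RGB2BGR); y0,x0=max(0,v-45),max(0,u-60)
cv2.imwrite('pics/s7.png',cv2.resize(im[y0:y0+90,x0:x0+120],None,fx=6,fy=6,interpolation=cv2.INTER_CUBIC)); print(x0,y0)
E
```

```text
17.1 [-0.12036828  0.07436279] [ 0.49801195 -0.07760332  0.03213784] [-19.90338306 -13.54467744  -6.34018453] [-6.11812854 23.2828608 ]
wrist thumb_ring 0.72 [-0.1191  0.0526] 0.198 0.0375
side carbon_rod 0.38 [0.0637 0.0001] 2.922 0.0397
side thumb_ring 0.52 [-0.1134  0.0519] 0.212 0.0442
scene carbon_rod 0.5 [ 0.0673 -0.0051] -3.284 0.0347
scene thumb_ring 0.47 [-0.1246  0.0463] 0.138 0.0431
215 87
```

View pics/s7.png

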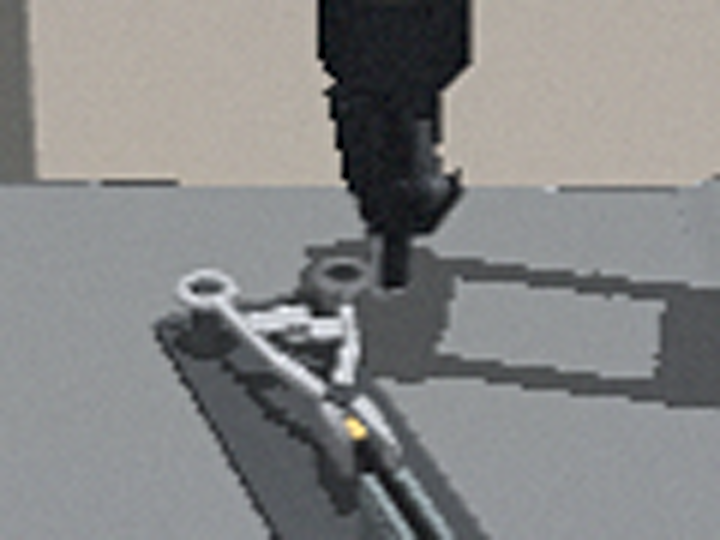

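The side crop shows the finger against the outer side of the movable ring, finger at (395,270) and ring at (342,272). The ratchet teeth are loading at around 0.18. I'm pushing further.

>>> step_arm([
  [[0.2, 0, 0, 0, 0, 0, 0], [0.2, 0, 0, 0, 0, 0, 0], [0.2, 0, 0, 0, 0, 0, 0], [0, 0, 0, 0, 0, 0, 0]],
])

```text
t: 17.93
eef_pos: [0.5025, -0.0779, 0.0302]
tool_rot: [-0.168, 0.986, 0.0, -0.012]
wrist_force: [-19.8, -14.8, -12.2]
finger_gap: 0.0002
grasp_force: 11.9
```

>>> step_arm([
  [[0.2, 0, 0, 0, 0, 0, 0], [0.2, 0, 0, 0, 0, 0, 0], [0.2, 0, 0, 0, 0, 0, 0], [0, 0, 0, 0, 0, 0, 0]],
])

```text
t: 18.27
eef_pos: [0.5058, -0.0785, 0.0289]
tool_rot: [-0.168, 0.986, 0.0, -0.016]
wrist_force: [-30.2, -17.2, -11.8]
finger_gap: -0.0001
grasp_force: 16.7
```

```bash
python3 chk.py
```

```text
18.2667 [-0.12377265  0.06734514] [ 0.50576422 -0.07846817  0.02888898] [-30.18770892 -17.16724728 -11.83903622] [-6.09743578 34.18577625]
wrist thumb_ring 0.81 [-0.1202  0.0454] 0.143 0.0436
side carbon_rod 0.39 [0.0653 0.0008] 2.911 0.037
side thumb_ring 0.66 [-0.1182  0.0434] 0.134 0.0444
scene carbon_rod 0.64 [ 0.0689 -0.0012] -3.343 0.0317
```

>>> step_arm([
  [[0.15, 0.05, 0.05, 0, 0, 0, 0], [0.15, 0.05, 0.05, 0, 0, 0, 0], [0, 0, 0, 0, 0, 0, 0]],
])

```text
t: 18.97
eef_pos: [0.5065, -0.0785, 0.0288]
tool_rot: [-0.167, 0.986, -0.0, -0.019]
wrist_force: [-37.5, -20.2, -10.2]
finger_gap: -0.0001
grasp_force: 20.8
```

```bash
cat > avg.py <<'E'
from h import *
o=np.array([.5279,.0607]);R=np.array([[-.334,-.9425],[.9425,-.334]])
s=readout.get_state(); print(s['t'],R.T@(s['eef_pos'][:2]-o), s['eef_pos'].round(4),s['wrist_force'].round(1),s['torque'].round(2))
for c in ['side','scene','wrist']:
  A={}
  for k in range(3):
    p=optics.read_camera(c)
    for q,l0 in [('thumb_ring',(-.12,.04)),('fixed_ring',(-.122,-.027)),('rod_stop',(.014,0)),('carbon_rod',(.069,0))]:
      for r in optics.landmark_of(q,p)[:3]:
        l=R.T@(np.array(r['point'][:2])-o)
        if np.hypot(*(l-l0))<.02: A.setdefault(q,[]).append(l); break
  for q,v in A.items():
    m=np.mean(v,0); print(c,q,len(v),m.round(4),np.std(v,0).round(4),(np.arctan2(m[1],-m[0])-.218).round(3) if q[0]=='t' else '')
E
python3 avg.py
```

```text
18.9667 [-0.12408116  0.06663937] [ 0.5065 -0.0785  0.0288] [-37.5 -20.2 -10.2] [-3.27  5.75  0.17]
side thumb_ring 3 [-0.118   0.0435] [0.0012 0.0008] 0.135
side fixed_ring 3 [-0.1197 -0.0252] [0.0014 0.0012] 
side rod_stop 3 [0.0106 0.0046] [0.0011 0.0027] 
side carbon_rod 3 [0.0645 0.0009] [0.0024 0.0014] 
scene fixed_ring 3 [-0.1234 -0.0256] [0.0005 0.0025] 
scene rod_stop 3 [ 0.0137 -0.0014] [0.001  0.0009] 
scene carbon_rod 3 [ 0.0662 -0.0041] [0.0016 0.001 ] 
wrist thumb_ring 3 [-0.1208  0.0432] [0.0018 0.0007] 0.126
wrist rod_stop 3 [ 0.0145 -0.0007] [0.0014 0.0002]
```

>>> step_arm([
  [[0.15, 0, 0, 0, 0, 0, 0], [0.15, 0, 0, 0, 0, 0, 0], [0, 0, 0, 0, 0, 0, 0]],
])

```text
t: 21.47
eef_pos: [0.5115, -0.0786, 0.029]
tool_rot: [-0.167, 0.986, -0.001, -0.016]
wrist_force: [-27.8, -20.1, -16.1]
finger_gap: 0.0001
grasp_force: 16.5
```

Click: the ring jumped past the 0.12 notch and the force dropped. Backing off outwards now.

>>> step_arm([
  [[-0.3, 0, 0, 0, 0, 0, 0], [-0.3, 0, 0, 0, 0, 0, 0], [-0.3, 0, 0, 0, 0, 0, 0], [-0.5, 0, 0, 0, 0, 0, 0], [-0.5, 0, 0, 0, 0, 0, 0], [-0.8, 0, 0, 0, 0, 0, 0], [-0.8, 0, 0, 0, 0, 0, 0], [-0.8, 0, 0, 0, 0, 0, 0], [0, 0, 0, 0, 0, 0, 0], [0, 0, 0, 0, 0, 0, 0]],
])

```text
t: 22.3
eef_pos: [0.4802, -0.0739, 0.0387]
tool_rot: [-0.169, 0.986, -0.0, 0.001]
wrist_force: [-0.7, -0.2, -0.3]
finger_gap: 0.0001
grasp_force: 0.0
```

```bash
python3 avg.py
```

```text
22.3 [-0.11093412  0.08994446] [ 0.4802 -0.0739  0.0387] [-0.7 -0.2 -0.3] [0.   0.01 0.01]
side thumb_ring 3 [-0.1176  0.0413] [0.0015 0.0012] 0.12
side fixed_ring 3 [-0.1203 -0.0271] [0.0012 0.0007] 
side rod_stop 3 [0.011 0.003] [0.0009 0.0023] 
side carbon_rod 3 [0.065  0.0017] [0.0004 0.0004] 
scene thumb_ring 2 [-0.1225  0.0376] [0.0003 0.0001] 0.08
scene rod_stop 3 [ 0.0149 -0.0024] [0.0015 0.0009] 
scene carbon_rod 2 [ 0.0685 -0.0039] [0.0009 0.0003] 
scene fixed_ring 2 [-0.1219 -0.0269] [0.0009 0.0008] 
wrist thumb_ring 3 [-0.1194  0.0422] [0.0017 0.0018] 0.122
```

>>> step_arm([
  [[-1, 0, 0, 0, 0, 0, 0], [-1, 0, 2, 0, 0, 0, 0], [0, 0, 4, 0, 0, 0, 0], [0, 0, 4, 0, 0, 0, 0], [0, 0, 4, 0, 0, 0, 0], [0, 0, 2, 0, 0, 0, 0], [0, 0, 0, 0, 0, 0, 0], [0, 0, 0, 0, 0, 0, 0]],
])

```text
t: 25.22
eef_pos: [0.4609, -0.0742, 0.1998]
tool_rot: [-0.169, 0.986, -0.001, 0.002]
wrist_force: [-0.0, 0.4, -0.5]
finger_gap: 0.0002
grasp_force: 0.0
```

```bash
python3 avg.py; python3 - <<'E'
from h import *
p=optics.read_camera('wrist'); im=cv2.cvtColor(p['image'],cv2.COLOR_RGB2BGR)
cv2.imwrite('pics/w8.png',cv2.resize(im[100:340,212:512],None,fx=2.5,fy=2.5,interpolation=cv2.INTER_CUBIC))
E
```

```text
25.2167 [-0.10476699  0.10821934] [ 0.4609 -0.0742  0.1998] [-0.   0.4 -0.5] [-0.03  0.02 -0.04]
side thumb_ring 3 [-0.1167  0.0388] [0.0014 0.0006] 0.103
side fixed_ring 3 [-0.1213 -0.0276] [0.0012 0.0006] 
side rod_stop 3 [0.0101 0.0045] [0.0014 0.0013] 
side carbon_rod 2 [0.0661 0.0002] [0.0034 0.0008] 
scene thumb_ring 3 [-0.1243  0.0355] [0.0007 0.0011] 0.06
scene fixed_ring 3 [-0.124  -0.0258] [0.001  0.0024] 
scene rod_stop 3 [ 0.0131 -0.0011] [0.0011 0.0018] 
scene carbon_rod 3 [ 0.0669 -0.0026] [0.0011 0.0013] 
wrist thumb_ring 2 [-0.1208  0.0397] [0.0004 0.001 ] 0.099
wrist rod_stop 3 [ 0.0133 -0.0007] [0.001  0.0019] 
wrist carbon_rod 3 [0.0697 0.0006] [0.0021 0.0008]
```

View pics/w8.png

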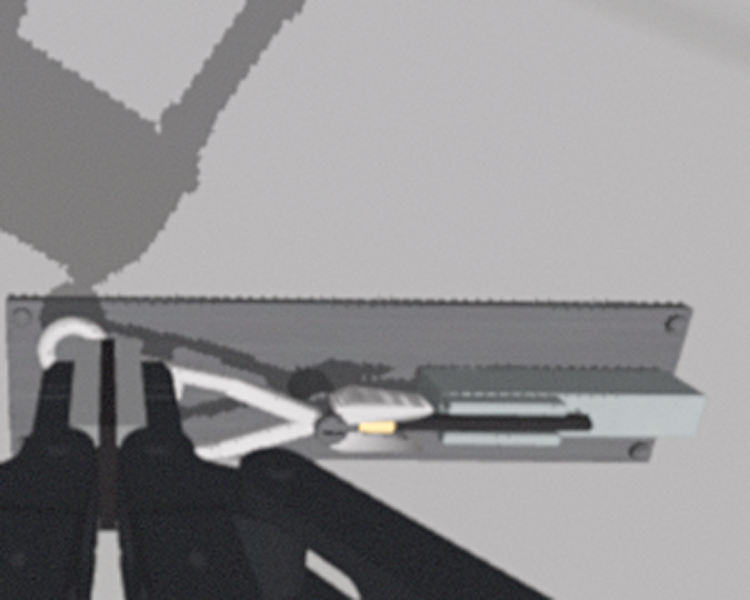

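The crop shows the jaws closed on the gold-capped rod end at (377,427), next to the pivot. The movable handle is held in and the gripper is clear. The readings put the swing at about 0.06 to 0.12 and the rod at about 0.067 to 0.070 m. Handing in.

```bash
python3 -c "
from h import *
print(ticket.sign_off())"
```

```text
the job is handed in; nothing more can be done
None
```

I released the clamp, pushed the rod to the stop, locked the clamp on it and handed the job in; camera estimates put the swing at 0.06–0.12 rad and the rod at 0.066–0.070 m, the jaw's grip force was not measured, and no verdict came back.

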